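# Clip a wing blank into the painting jig

### The arm

A 7-joint arm with a two-finger parallel gripper is mounted at the origin on the work surface. World frame = base frame: x ahead of the robot, y to its left, z up, the work surface at z = 0. Lengths are in m, angles in rad, forces in N, time in s.
With the tool pointing down it reaches from about 0.4 to 0.875 m from the base axis. Payload 19.3 kg.
Tool frame: the origin (TCP) lies midway between the tips of the shut fingers; the grasp point (between the pads) lies 19 mm behind it; z points along the fingers, y is the line along which they close (so a half turn about z gives the same grasp; the last joint's range is limited). The gripper opens to 85 mm and grips with 20 to 120 N. Pads are 22 mm wide; open, the fingers measure 114 mm over their backs; the gripper's body (76 mm by 85 mm) begins 54 mm behind the grasp point. The pads swing forward as they close: fully open they stand 13 mm farther back than shut.
Start: joints at [1.203, 0.521, -0.036, 1.599, 0.021, 1.021, -0.113], TCP at [0.183, -0.597, 0.231] pointing down, gripper open.
Joint ranges: [-2.91, 2.91], [-0.3, 2.13], [-1.5, 1.42], [0.17, 2.43], [-1.26, 4.41], [0.16, 1.93], [-2.52, 2.52]. Speed limits (rad/s): [1.89, 1.89, 2.39, 2.39, 3.01, 3.01, 3.01].

### API

Orientations are given as [roll, pitch, yaw] about the fixed x, y, z axes, in that order (R = Rz(yaw) Ry(pitch) Rx(roll)).
In Python, from workcell import * gives the robot as it stands. The module is installed in compiled form; this text tells all that it offers.
- The arm moves only by the tool play_rows, never from a script. Its argument "deltas" is a list of rows, each a list of 7 numbers: the shift along the tool's x, y, z in units of 500 mm (1.0 is 500 mm), then the turn, a rotation vector about the tool's x, y, z in units of 120 degrees (1.0 is 120 degrees), then the closure, from 0 (fully open) to 1 (shut). A call has 1 to 10 rows; each row is the pose to reach, as a shift and turn from the pose commanded when the call began, along the tool's axes at that moment; what a row does not reach only later rows make up. A row lasts 1/10 s, in which the tool goes at most 50 mm and 8.59 degrees, less where a joint would pass 70% of its speed; a pose out of reach is approached as far as the arm can. A call with a number of a shift or a turn outside -1 to 1 is refused whole. A call with a gripper value outside its range is refused whole. The fingers move at their own pace and stop on an object; "newtons" is the grip in N (left out, the last holds). Time passes only in rows, so rows that repeat a pose let the fingers close. It gives the time, the measured TCP pose, the force, the opening and the grip force at its end, in the units of the state.
- observe(): the state, without advancing time (a new reading comes with each control period).
- grab_frame(name): name is "scene" or "top" or "wrist"; returns the picture (400x640x3 uint8, red, green, blue); there is no depth.
- get_calibration(name): a dict with "fovy" (degrees; the focal length in pixels is half the picture's height over the tangent of half this angle, whatever the lens; pixels are square), "cx", "cy" (the principal point, pixels), "k1" (the pictures are not rectified: a ray, as slopes to the right and down, at radius r is drawn at 1 + k1 r^2 times it, then the intrinsics apply), "xyz" and "rotation" of the camera in the world. Camera axes: x right, y down, z forward; pixel columns grow to the right and rows downward; lengths in m; the calibration is good to about 2 mm. A picture is of the moment at which its call begins: read the wrist's pose just before it. get_calibration takes no time and is no camera call; for the wrist camera it gives the pose at the moment of the call.
- job_done(): hands the job in; it is judged then, once.
The state is a dict: "clock": time; "qpos": joint angles; "qd": joint speeds; "joint_efforts": joint torques, N m; "position": TCP position; "tool_rot": TCP orientation; "force": force on the tool from outside, world axes, zero at the start; "moment": the same for the moment, N m; "grip_width": finger opening in m; "finger_force": force on a finger pad.
Only numpy, scipy, OpenCV 4.12 (cv2) and the standard library are available. Lean on these libraries where they do the work, as an engineer would, in place of code of your own. Each camera call takes 0.05 s, during which the arm holds its last target. There are 200 camera calls.

### The job

Load the wooden wing blank that lies in the channel of the painting jig: press the clip's long thumb plate down with one fingertip and keep it down while the other fingertip pushes the blank from behind along the channel, until its narrow root has gone beneath the clip's jaw and meets the end stop. Then let the clip up so that it clamps the root, and withdraw. Only press and push: do not pick up or tip the blank, and leave everything else on the table where it is.

Things in the scene. Friction and masses are not known exactly. Their poses are not given: they have to be found in the camera images.
- jig: Fixed dark wooden jig; its top (the bed) is 16 mm above the table, from x = -140 to 50, y = -30 to 46 mm. Origin at table level on the channel's centre line, below the jaw's entry face; +x: direction to push the blank, z up, +y: thumb plate's side. Guide rails (x = -125 to -13 mm, inner faces 38 mm apart) are 4 mm high. Hinge cheeks at y = 38, x = -122 and 22 mm are 33 mm above the table.
- stop (a point): Middle of the end stop's face at bed level, 14 mm ahead (+x) of the jig's origin, 16 mm above the table; the tip of the blank's root must come to rest here. The stop is a wooden block 36 mm wide, 20 mm long, its top 30 mm above the table.
- clip (a joint): Steel spring clip, a see-saw on a rod parallel to the jig's x (y = 38 mm, 26 mm above the table). Rad: 0 = shut, jaw on the bed; grows to 0.6 as the thumb plate is pressed down. At 0.5 (6 to 7 N on the plate's middle) the jaw is 18 mm above the bed; the blank passes freely above 0.32; with the root clamped it reads about 0.27. It springs shut when let go.
- thumb_plate (a point): Middle of the upper face of the clip's smooth steel thumb plate, 106 mm long (jig x = -118 to -12 mm), 44 mm wide. Shut, it slopes up and outwards, this point about 34 mm above the table at jig y = 63 mm. Pressed to 0.5 rad it is level, upper face 21 mm above the table (5 mm above the bed), y = 42 to 87 mm. A fingertip can slide along it while holding it down.
- jaw (a point): Underside of the clip's jaw at its entry face: a foot of 8 mm round bar, 12 mm long, over the channel's centre line (jig x = 0 to 12 mm). It rises with the clip.
- blank: Loose flat wing blank of bare pale wood, 60 mm long, 10 mm thick, about 30 g, on the bed between the rails: a blade 38 x 35 mm and, ahead of it, a narrow root 22 mm long, 16 mm wide. Origin at the underside of the root's tip (front end); x points from blade to root tip, along the jig's x; z up. It starts 8 to 32 mm short of the jaw.
- rear_edge (a point): Middle of the flat rear face of the blank (the end to push), 60 mm behind its origin and 5 mm above its underside.
- paint_jar: Bystander: closed paint jar, 42 mm across, 45 mm tall; origin under its centre.
- spare_wing: Bystander: a longer wing blank (84 mm) lying flat on the table beside the jig, 10 mm thick; origin under the tip of its root.
- dragonfly_a: Bystander: finished painted dragonfly lying flat beyond the end stop, about 140 mm across the wings, 16 mm high; origin under its middle.
- dragonfly_b: Bystander: a second finished dragonfly like the first, lying to the left.
- brush: Bystander: slim paintbrush 170 mm long, 9 mm thick, lying on the table beyond the thumb plate; origin under its middle.
- phone: Bystander: phone, 74 x 150 x 9 mm, lying flat on the right.
- tape_roll: Bystander: roll of tape lying flat, 84 mm across, 20 mm high, on the left.
There are look-alikes about, which are no part of the job. Leave any red or turquoise look-alike of the blank alone.

How it is judged:
By the outcome, as a careful person would: the job done as asked, in the order asked, and still so for the second after the job is handed in, with the robot touching nothing.
It also fails if it takes over 40 s, if anything falls off the work surface, if the arm or the gripper's body presses on something with over 40 N, if the wrist force passes 120 N, or if a joint passes its speed limit or range.

## Working session

There is one attempt and no reset: what is moved stays moved. The work goes in short steps, Python scripts to look and compute and a tool call to move; the robot and the scene stay as the last step left them, time stands still between calls to the robot, and variables do not carry over. Pictures are saved under pics/ and viewed, at most 13 in all, crops included, and the job is handed in when it is done.

Besides the shell and the picture viewer there is one more tool, called after "Emit:" as name([rows], argument=value, ...), one row to a line, values as JSON. play_rows: Moves the arm, as the interface text tells. Its arguments: {"type":"object","properties":{"deltas":{"type":"array"},"newtons":{"type":"number"}},"required":["deltas"]}

```bash
mkdir -p pics
cat > h.py <<'E'
import numpy as np, cv2
from workcell import *
def K(c):
    f=200/np.tan(np.radians(c["fovy"])/2); return f
def rotm(c):
    from scipy.spatial.transform import Rotation as R
    r=np.array(c["rotation"],float)
    return r if r.shape==(3,3) else R.from_euler('xyz',r).as_matrix()
def ray(c,u,v):
    f=K(c); d=np.array([(u-c["cx"])/f,(v-c["cy"])/f]); s=d.copy()
    for _ in range(20): s=d/(1+c["k1"]*(s@s))
    return rotm(c)@np.array([s[0],s[1],1.])
def onz(c,u,v,z):
    d=ray(c,u,v); p=np.array(c["xyz"]); return p+d*(z-p[2])/d[2]
def proj(c,P):
    q=rotm(c).T@(np.array(P)-np.array(c["xyz"])); s=q[:2]/q[2]; s=s*(1+c["k1"]*(s@s)); return s*K(c)+[c["cx"],c["cy"]]
E
python3 - <<'E'
from h import *
a=grab_frame("top");b=grab_frame("scene")
cv2.imwrite("pics/top.png",a[:,:,::-1]);cv2.imwrite("pics/scene.png",b[:,:,::-1])
for n in("top","scene","wrist"):print(get_calibration(n))
print(observe())
E
```

```text
{'fovy': 51.3075824138922, 'cx': 318.8746514115335, 'cy': 202.11585255049897, 'k1': -0.01288970833394122, 'xyz': array([ 0.3926804 , -0.02557757,  1.12670912]), 'rotation': array([-2.93132681,  0.00579799, -1.60619015])}
{'fovy': 47.792092323211094, 'cx': 316.72818259178035, 'cy': 200.81042185482067, 'k1': 0.036781662223539215, 'xyz': array([1.26812768, 0.19951408, 0.97317627]), 'rotation': array([-2.49107915e+00,  1.96764839e-03,  1.89005769e+00])}
{'fovy': 60.99784292192104, 'cx': 323.31383133676024, 'cy': 196.409003745079, 'k1': -0.06191643071351072, 'xyz': array([ 0.26024797, -0.57404728,  0.37327466]), 'rotation': array([ 2.82086178e+00,  7.46633130e-04, -1.27361490e+00])}
{'clock': 0.1, 'qpos': array([ 1.20283064,  0.52196666, -0.0363413 ,  1.59991665,  0.02120214,
        1.02109722, -0.1128124 ]), 'qd': array([ 0.00125411, -0.00262184, -0.00121185, -0.00159137, -0.00098825,
       -0.00096451, -0.00044581]), 'joint_efforts': array([ 7.07002881e-03, -9.28479910e+01,  1.98618606e+00, -3.70532191e+01,
        1.84354495e-02,  5.28543562e-03,  1.36909180e-04]), 'position': array([ 0.18325784, -0.59723039,  0.2307878 ]), 'tool_rot': array([-3.14059182e+00,  6.40122047e-05,  2.97754865e-01]), 'force': array([ 0.14471334,  0.29037601, -0.17189417]), 'moment': array([-0.01521258,  0.01006784,  0.02887652]), 'finger_force': 0.0, 'grip_width': 0.08496310994584942}
```

View pics/top.png

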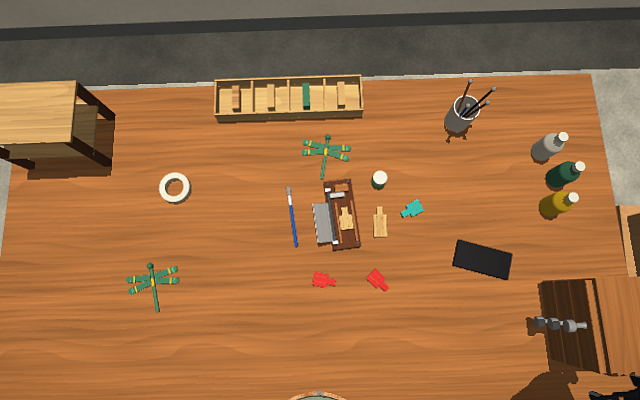

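View pics/scene.png

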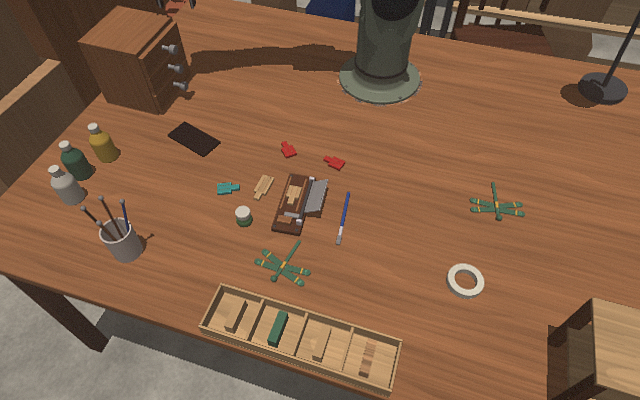

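Top view: the jig is at about (341,215), with the clip plate on its left at (322,223) and the blank at (346,218). The end stop points up (world +x). The scene view agrees: jig at (297,203), plate at (316,196). Next I'll work out a rough pose and zoom in.

Run:
```python
from h import *
c=get_calibration("top")
for u,v in((323,182),(351,180),(360,247),(333,250)):print(onz(c,u,v,.016).round(3))
for u,v in((346,205),(347,230)):print("blank",onz(c,u,v,.026).round(3))
a=cv2.imread("pics/top.png")[165:265,270:430];cv2.imwrite("pics/topz.png",cv2.resize(a,None,fx=5,fy=5,interpolation=cv2.INTER_CUBIC))
```

```text
[ 0.686 -0.041  0.016]
[ 0.689 -0.118  0.016]
[ 0.504 -0.133  0.016]
[ 0.498 -0.06   0.016]
blank [ 0.617 -0.1    0.026]
blank [ 0.549 -0.1    0.026]
```

View pics/topz.png

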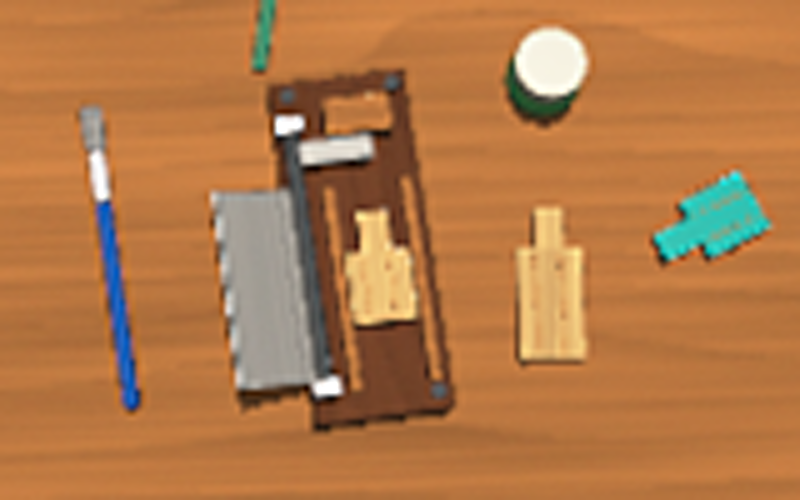

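Run:
```python
from h import *
for n in("top","scene"):
    c=get_calibration(n);print(n,proj(c,[.183,-.597,.231]),proj(c,[.183,-.597,.0]))
c=get_calibration("top")
for p in((540,282),(550,372)):print([onz(c,*p,z).round(3) for z in(0,.2)])
w=grab_frame("wrist");cv2.imwrite("pics/w0.png",w[:,:,::-1])
```

```text
top [608.00635598 386.1001677 ] [547.52871194 366.12764686]
scene [178.56979028  11.07032393] [195.60410618  75.23328035]
[array([ 0.395, -0.608,  0.   ]), array([ 0.394, -0.504,  0.2  ])]
[array([ 0.169, -0.601,  0.   ]), array([ 0.208, -0.499,  0.2  ])]
```

View pics/w0.png

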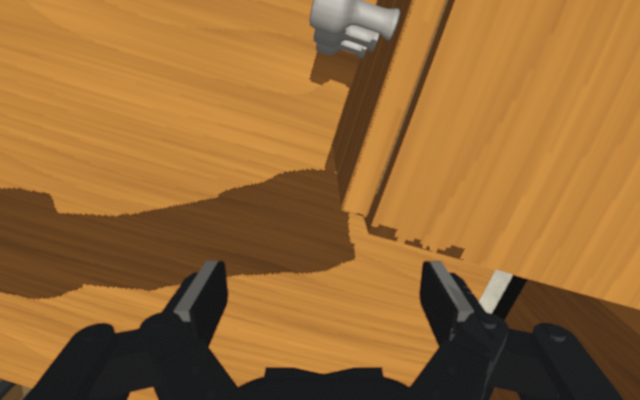

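The wrist view shows the cabinet corner at (350,215) with its knobs close on the right, so I'll move sideways (+y) away from it before heading to the jig.

Emit:
play_rows([
  [0.029, -0.096, -0.04, 0, 0, 0, 0.43],
  [0.059, -0.191, -0.08, 0, 0, 0, 0.43],
  [0.964, -0.804, -0.04, 0, 0, 0.1, 0.43],
  [0.964, -0.804, -0.04, 0, 0, 0.1, 0.43],
  [0.964, -0.804, -0.04, 0, 0, 0.1, 0.43],
  [0.964, -0.804, -0.04, 0, 0, 0.1, 0.43],
  [0.964, -0.804, -0.04, 0, 0, 0.1, 0.43],
  [0.964, -0.804, -0.04, 0, 0, 0.1, 0.43],
  [0.964, -0.804, -0.04, 0, 0, 0.1, 0.43],
  [0.964, -0.804, -0.04, 0, 0, 0.1, 0.43],
])

```text
clock: 1.15
position: [0.4296, -0.1933, 0.2563]
tool_rot: [3.141, -0.0, 0.088]
force: [-0.0, -0.2, -1.2]
grip_width: 0.0484
finger_force: 0.0
```

```bash
python3 -c "
from h import *
o=observe();print(o['clock'],o['position'],o['tool_rot'],o['grip_width'],o['force'])"
```

```text
1.15 [ 0.42956619 -0.19325632  0.25628393] [ 3.14136041e+00 -2.31436480e-04  8.81376393e-02] 0.048449907234996765 [-0.02556428 -0.2222935  -1.19632255]
```

Emit:
play_rows([
  [0.213, -0.226, 0.1, 0, 0, 0, 0.43],
  [0.213, -0.226, 0.1, 0, 0, 0, 0.43],
  [0.213, -0.226, 0.1, 0, 0, 0, 0.43],
  [0.213, -0.226, 0.1, 0, 0, 0, 0.43],
  [0.213, -0.226, 0.1, 0, 0, 0, 0.43],
  [0.213, -0.226, 0.1, 0, 0, 0, 0.43],
])

```text
clock: 1.75
position: [0.5243, -0.0739, 0.2062]
tool_rot: [3.141, 0.001, 0.088]
force: [0.1, -0.5, -0.6]
grip_width: 0.0487
finger_force: 0.0
```

Run:
```python
from h import *
o=observe();c=get_calibration("wrist");w=grab_frame("wrist")
np.save("wc.npy",c,allow_pickle=True)
print(o['clock'],o['position'],o['tool_rot'],o['grip_width'],o['force'],c['xyz'])
cv2.imwrite("pics/w1.png",w[:,:,::-1])
```

```text
1.75 [ 0.52434385 -0.0738798   0.20617209] [3.14124059e+00 6.80159613e-04 8.78855831e-02] 0.04869600281605426 [ 0.08890286 -0.52148199 -0.58365202] [ 0.60461408 -0.06717625  0.34858513]
```

View pics/w1.png

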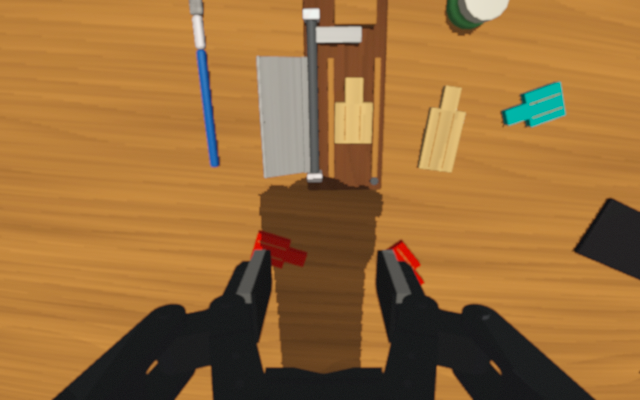

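Wrist view: blank at (354,110) with its rear edge at row ~143 and root tip at row ~78. Rails are at columns ~331 and ~377, the plate spans (258–310, 57–177), and the jaw bar is at (338,35).

Run:
```python
from h import *
c=np.load("wc.npy",allow_pickle=True).item()
a=cv2.imread("pics/w1.png"); hsv=cv2.cvtColor(a,cv2.COLOR_BGR2HSV)
print(hsv[125,354],hsv[100,331],hsv[100,377],hsv[100,366],hsv[165,350])
roi=np.zeros(a.shape[:2],bool);roi[60:170,335:375]=1
v=hsv[110:140,340:368].reshape(-1,3).astype(int).mean(0)
m=((abs(hsv.astype(int)-v)<[8,50,60]).all(2)&roi).astype(np.uint8)
cs,_=cv2.findContours(m,0,2);k=max(cs,key=cv2.contourArea)
P=np.array([onz(c,*p,.026)[:2] for p in k[:,0].astype(float)])
# rails
R=[]
for cols in(range(325,336),range(372,384)):
    q=[]
    for r in range(70,170,4):
        s=[x for x in cols if hsv[r,x,2]>150]
        if s:q.append(onz(c,np.mean(s),r,.020)[:2])
    q=np.array(q);p=np.polyfit(q[:,0],q[:,1],1);R.append(p);print("rail",p,len(q),np.polyval(p,.57))
yaw=np.arctan(np.mean([R[0][0],R[1][0]]));print("yaw",yaw)
u=np.array([np.cos(yaw),np.sin(yaw)]);n=np.array([-u[1],u[0]])
print("blank along",(P@u).min(),(P@u).max(),"lat",(P@n).min(),(P@n).max())
print("tail mid", P[(P@u)<(P@u).min()+.002].mean(0))
for nm,p,z in(("bedRL",(308,189),.016),("bedRR",(381,188),.016),("plateRL",(265,178),.043),("plateFL",(257,57),.043),("jawrear",(338,43),.026)):
    w=onz(c,*p,z)[:2];print(nm,w,w@u,w@n)
o=observe()['position'][:2];print("tcp",o@u,o@n)
```

```text
[ 20 120 226] [ 16 173 198] [ 16 171 197] [ 12 170 123] [ 12 173 127]
rail [ 0.09998629 -0.13469021] 25 -0.07769802651379713
rail [ 0.12409003 -0.1920204 ] 25 -0.1212890782387419
yaw 0.11157287097086932
blank along 0.5386457346781539 0.5991272111529059 lat -0.18120449506234054 -0.1441119269611259
tail mid [ 0.55423189 -0.100185  ]
bedRL [ 0.5009608  -0.06068926] 0.4910886944391544 -0.11608965279166057
bedRR [ 0.50855614 -0.13518575] 0.49034225072200044 -0.1909686143814707
plateRL [ 0.51661177 -0.02041892] 0.5111261066380186 -0.07781230328945825
plateFL [ 0.62199333 -0.00964682] 0.6170518062507242 -0.07884053040356633
jawrear [ 0.64060339 -0.07720123] 0.6280245404820599 -0.14804696987019544
tcp 0.5127525314392322 -0.13230208737748136
```

Emit:
play_rows([
  [0.015, 0, 0.1, 0, 0, -0.0113, 0.43],
  [0.015, 0, 0.2, 0, 0, -0.0113, 0.43],
  [0.015, 0, 0.28, 0, 0, -0.0113, 0.43],
  [0.015, 0, 0.3, 0, 0, -0.0113, 0.43],
  [0.015, 0, 0.3, 0, 0, -0.0113, 0.43],
  [0.015, 0, 0.3, 0, 0, -0.0113, 0.43],
])

```text
clock: 2.4
position: [0.5332, -0.0731, 0.0581]
tool_rot: [3.141, -0.002, 0.111]
force: [0.6, 0.1, 1.2]
grip_width: 0.0488
finger_force: 0.0
```

```bash
cat >> h.py <<'E'
yaw=.1116;u=np.array([np.cos(yaw),np.sin(yaw)]);n=np.array([-u[1],u[0]])
def st():
    o=observe();p=o['position'];print(round(o['clock'],2),"jig x,y,z",((p[:2]@u-.631)*1e3).round(1),((p[:2]@n+.1625)*1e3).round(1),(p[2]*1e3).round(1),o['tool_rot'].round(4),"F",o['force'].round(1),o['moment'].round(2),o['grip_width'])
E
python3 - <<'E'
from h import *
st()
c=get_calibration("wrist");cv2.imwrite("pics/w2.png",grab_frame("wrist")[:,:,::-1])
cv2.imwrite("pics/s2.png",cv2.resize(grab_frame("scene")[130:280,210:410,::-1],None,fx=4,fy=4,interpolation=cv2.INTER_CUBIC))
E
```

```text
2.4 jig x,y,z -109.2 30.5 58.1 [ 3.1409e+00 -2.2000e-03  1.1120e-01] F [0.6 0.1 1.2] [ 0.08  0.04 -0.  ] 0.048752862049253325
```

View pics/w2.png

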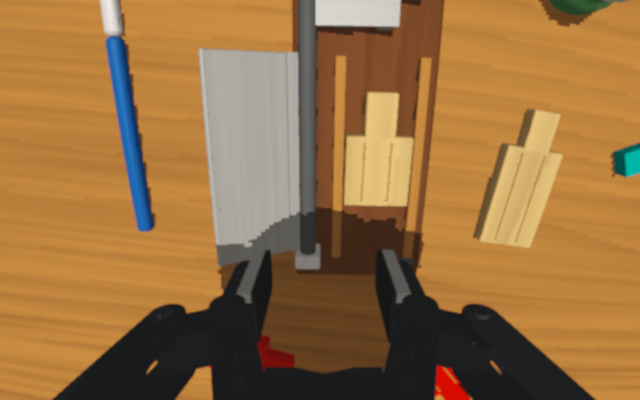

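View pics/s2.png

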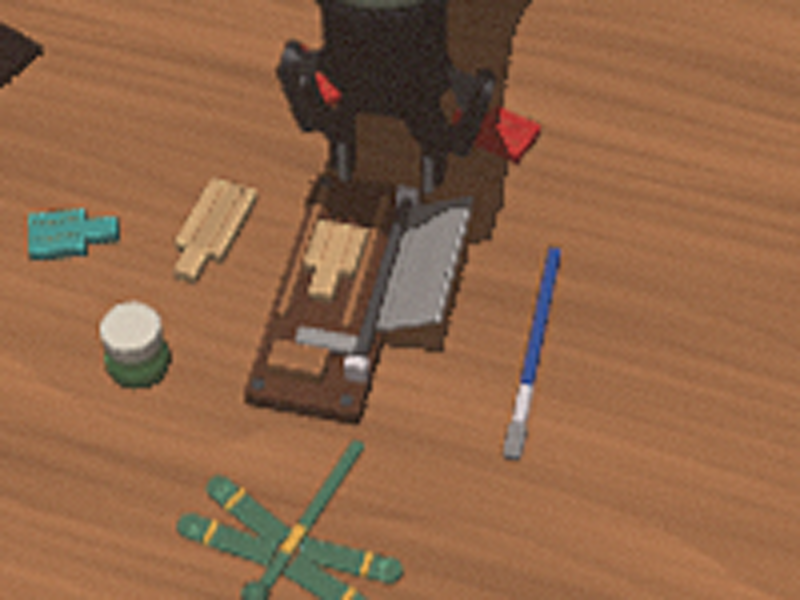

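The wrist view shows the right finger above the channel behind the blank (rear edge at row 207), and the left finger over the rear end of the plate. The scene view agrees. Now I'll lower onto the plate in small steps.

Emit:
play_rows([
  [0, 0, 0.015, 0, 0, 0, 0.43],
  [0, 0, 0.03, 0, 0, 0, 0.43],
  [0, 0, 0.04, 0, 0, 0, 0.43],
  [0, 0, 0.04, 0, 0, 0, 0.43],
  [0, 0, 0.04, 0, 0, 0, 0.43],
])

```text
clock: 3.0
position: [0.5322, -0.0723, 0.036]
tool_rot: [-3.141, 0.0, 0.112]
force: [0.4, 0.6, 0.0]
grip_width: 0.0491
finger_force: 0.0
```

```bash
python3 -c "
from h import *
st()"
```

```text
3.0 jig x,y,z -110.2 31.4 36.0 [-3.1415e+00  5.0000e-04  1.1210e-01] F [0.4 0.6 0. ] [-0.03 -0.02  0.03] 0.04905917334872971
```

Emit:
play_rows([
  [0, 0, 0.005, 0, 0, 0, 0.43],
  [0, 0, 0.01, 0, 0, 0, 0.43],
  [0, 0, 0.014, 0, 0, 0, 0.43],
  [0, 0, 0.014, 0, 0, 0, 0.43],
  [0, 0, 0.014, 0, 0, 0, 0.43],
])

```text
clock: 3.5
position: [0.5324, -0.0724, 0.0292]
tool_rot: [3.142, -0.0, 0.112]
force: [-0.8, -0.3, 2.3]
grip_width: 0.0487
finger_force: 0.9
```

```bash
python3 -c "
from h import *
st()"
```

```text
3.5 jig x,y,z -110.0 31.3 29.2 [ 3.1416 -0.      0.112 ] F [-0.8 -0.3  2.3] [-0.01  0.07  0.03] 0.04868869584353123
```

Emit:
play_rows([
  [0, 0, 0.007, 0, 0, 0, 0.43],
  [0, 0, 0.014, 0, 0, 0, 0.43],
  [0, 0, 0.02, 0, 0, 0, 0.43],
  [0, 0, 0.02, 0, 0, 0, 0.43],
  [0, 0, 0.02, 0, 0, 0, 0.43],
])

```text
clock: 4.0
position: [0.5326, -0.0724, 0.0191]
tool_rot: [-3.142, -0.0, 0.112]
force: [0.2, 0.2, 7.2]
grip_width: 0.0486
finger_force: 3.5
```

Run:
```python
from h import *
st()
cv2.imwrite("pics/w3.png",grab_frame("wrist")[:,:,::-1])
cv2.imwrite("pics/s3.png",cv2.resize(grab_frame("scene")[150:240,260:350,::-1],None,fx=6,fy=6,interpolation=cv2.INTER_CUBIC))
```

```text
4.0 jig x,y,z -109.8 31.3 19.1 [-3.1416e+00 -5.0000e-04  1.1190e-01] F [0.2 0.2 7.2] [ 0.34  0.02 -0.03] 0.048598652401745046
```

View pics/w3.png

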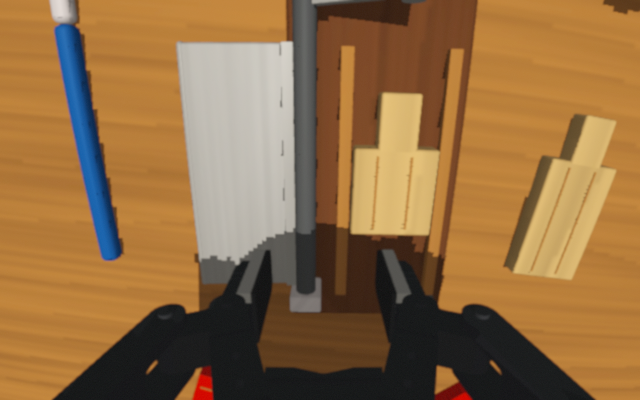

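The plate looks close to level and the jaw at the top edge (370,5) has risen off the bed, with 7 N on the plate. I'll go down 2.5 mm more, then push slowly.

Emit:
play_rows([
  [0, 0, 0.003, 0, 0, 0, 0.43],
  [0, 0, 0.005, 0, 0, 0, 0.43],
  [0, 0, 0.005, 0, 0, 0, 0.43],
  [0.01, 0, 0.005, 0, 0, 0, 0.43],
  [0.02, 0, 0.005, 0, 0, 0, 0.43],
  [0.03, 0, 0.005, 0, 0, 0, 0.43],
  [0.03, 0, 0.005, 0, 0, 0, 0.43],
])

```text
clock: 4.8
position: [0.5469, -0.0708, 0.0165]
tool_rot: [3.141, 0.001, 0.112]
force: [-3.9, 0.2, 10.2]
grip_width: 0.0487
finger_force: 5.3
```

Run:
```python
from h import *
st()
b=grab_frame("scene");w=grab_frame("wrist")
s=cv2.resize(b[160:235,265:335,::-1],None,fx=6,fy=6,interpolation=cv2.INTER_CUBIC)[:400]
cv2.imwrite("pics/m4.png",np.hstack([w[:400,160:500,::-1],s[:400]]))
```

```text
4.8 jig x,y,z -95.4 31.2 16.5 [3.1415e+00 1.4000e-03 1.1210e-01] F [-3.9  0.2 10.2] [0.2  0.76 0.04] 0.048748982832116754
```

View pics/m4.png

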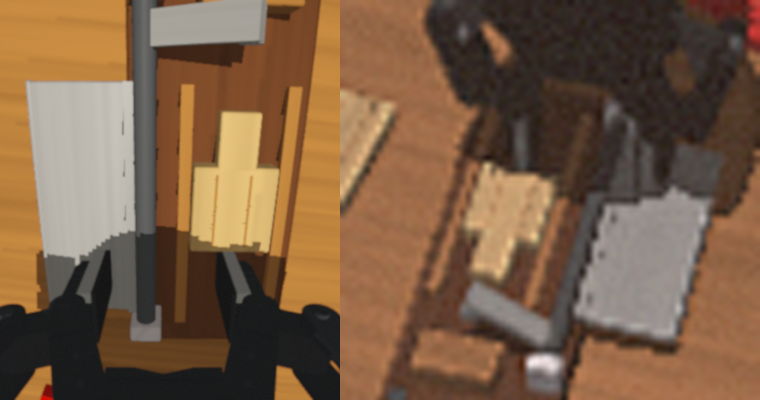

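The jaw bar is clearly lifted at (205,25). The finger is against the blank's rear edge at row 250, and the blank has moved about 8 mm. I'll keep pushing.

Emit:
play_rows([
  [0.01, 0, 0, 0, 0, 0, 0.43],
  [0.02, 0, 0, 0, 0, 0, 0.43],
  [0.03, 0, 0, 0, 0, 0, 0.43],
  [0.04, 0, 0, 0, 0, 0, 0.43],
  [0.05, 0, 0, 0, 0, 0, 0.43],
  [0.06, 0, 0, 0, 0, 0, 0.43],
  [0.066, 0, 0, 0, 0, 0, 0.43],
  [0.066, 0, 0, 0, 0, 0, 0.43],
])

```text
clock: 5.7
position: [0.5795, -0.0671, 0.0165]
tool_rot: [3.142, 0.001, 0.112]
force: [-3.9, 0.1, 9.9]
grip_width: 0.0485
finger_force: 5.2
```

Run:
```python
from h import *
st()
b=grab_frame("scene");w=grab_frame("wrist")
s=cv2.resize(b[160:235,265:335,::-1],None,fx=6,fy=6,interpolation=cv2.INTER_CUBIC)[:400]
cv2.imwrite("pics/m5.png",np.hstack([w[:400,160:500,::-1],s[:400]]))
```

```text
5.7 jig x,y,z -62.5 31.3 16.5 [3.1415e+00 1.4000e-03 1.1210e-01] F [-3.9  0.1  9.9] [0.26 0.97 0.12] 0.04853911313028624
```

View pics/m5.png

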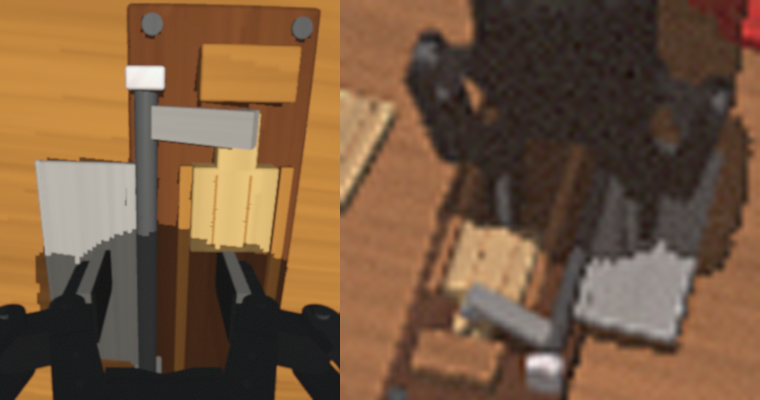

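The root is now under the jaw at (237,125), and the stop face is at row ~103. About 5 mm remains, so I'll creep forward and watch the force.

Emit:
play_rows([
  [0.003, 0, 0, 0, 0, 0, 0.43],
  [0.006, 0, 0, 0, 0, 0, 0.43],
  [0.008, 0, 0, 0, 0, 0, 0.43],
  [0.008, 0, 0, 0, 0, 0, 0.43],
])

```text
clock: 6.2
position: [0.5831, -0.0668, 0.0164]
tool_rot: [3.141, 0.002, 0.112]
force: [-5.6, 1.1, 10.0]
grip_width: 0.0487
finger_force: 5.2
```

Emit:
play_rows([
  [0.002, 0, 0, 0, 0, 0, 0.43],
  [0.003, 0, 0, 0, 0, 0, 0.43],
  [0.003, 0, 0, 0, 0, 0, 0.43],
])

```text
clock: 6.5
position: [0.5838, -0.0667, 0.0163]
tool_rot: [3.141, 0.004, 0.112]
force: [-10.6, 0.6, 13.3]
grip_width: 0.0486
finger_force: 7.2
```

Emit:
play_rows([
  [0.002, 0, 0, 0, 0, 0, 0.43],
  [0.002, 0, 0, 0, 0, 0, 0.43],
])

```text
clock: 6.7
position: [0.584, -0.0667, 0.0162]
tool_rot: [3.141, 0.005, 0.112]
force: [-15.9, -0.2, 17.2]
grip_width: 0.0488
finger_force: 9.9
```

Run:
```python
from h import *
st()
w=grab_frame("wrist")
cv2.imwrite("pics/m6.png",cv2.resize(w[60:280,320:480,::-1],None,fx=2.7,fy=2.7,interpolation=cv2.INTER_CUBIC))
```

```text
6.7 jig x,y,z -58.1 31.2 16.2 [3.1414 0.0052 0.1116] F [-15.9  -0.2  17.2] [ 0.1   3.33 -0.09] 0.048770843975602884
```

View pics/m6.png

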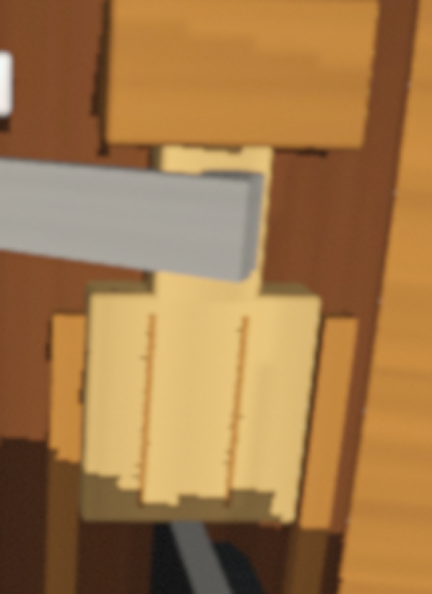

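The root is seated against the stop at (215,145) beneath the jaw, and the push force is climbing as it should against a hard stop. Next I'll back the pushing finger off a few mm with the plate still held down, then let the clip up.

Emit:
play_rows([
  [-0.004, 0, 0, 0, 0, 0, 0.43],
  [-0.008, 0, 0, 0, 0, 0, 0.43],
  [-0.012, 0, 0, 0, 0, 0, 0.43],
  [-0.012, 0, 0, 0, 0, 0, 0.43],
])

```text
clock: 7.15
position: [0.582, -0.0667, 0.0173]
tool_rot: [-3.142, -0.003, 0.112]
force: [3.8, 1.7, 8.9]
grip_width: 0.0484
finger_force: 4.7
```

Emit:
play_rows([
  [0, 0, -0.004, 0, 0, 0, 0.43],
  [0, 0, -0.008, 0, 0, 0, 0.43],
  [0, 0, -0.012, 0, 0, 0, 0.43],
  [0, 0, -0.016, 0, 0, 0, 0.43],
  [0, 0, -0.02, 0, 0, 0, 0.43],
  [0, 0, -0.024, 0, 0, 0, 0.43],
  [0, 0, -0.03, 0, 0, 0, 0.43],
  [0, 0, -0.04, 0, 0, 0, 0.43],
  [0, 0, -0.06, 0, 0, 0, 0.43],
  [0, 0, -0.08, 0, 0, 0, 0.43],
])

```text
clock: 8.15
position: [0.5805, -0.067, 0.0576]
tool_rot: [-3.142, -0.0, 0.112]
force: [-0.6, -0.5, 0.4]
grip_width: 0.0487
finger_force: 0.0
```

Emit:
play_rows([
  [0, 0, -0.05, 0, 0, 0, 0.43],
  [-0.02, 0, -0.1, 0, 0, 0, 0.43],
  [-0.06, 0, -0.18, 0, 0, 0, 0.43],
  [-0.1, 0, -0.25, 0, 0, 0, 0.43],
  [-0.1, 0, -0.25, 0, 0, 0, 0.43],
  [-0.1, 0, -0.25, 0, 0, 0, 0.43],
])

```text
clock: 8.75
position: [0.5311, -0.0729, 0.1832]
tool_rot: [3.141, -0.002, 0.112]
force: [0.2, -0.4, -0.9]
grip_width: 0.0484
finger_force: 0.0
```

Run:
```python
from h import *
st()
w=grab_frame("wrist");cv2.imwrite("pics/w7.png",cv2.resize(w[0:220,200:440,::-1],None,fx=2.5,fy=2.5,interpolation=cv2.INTER_CUBIC))
```

```text
8.75 jig x,y,z -111.3 30.9 183.2 [ 3.1408e+00 -2.4000e-03  1.1160e-01] F [ 0.2 -0.4 -0.9] [-0.02 -0.02  0.06] 0.048351343501608454
```

View pics/w7.png

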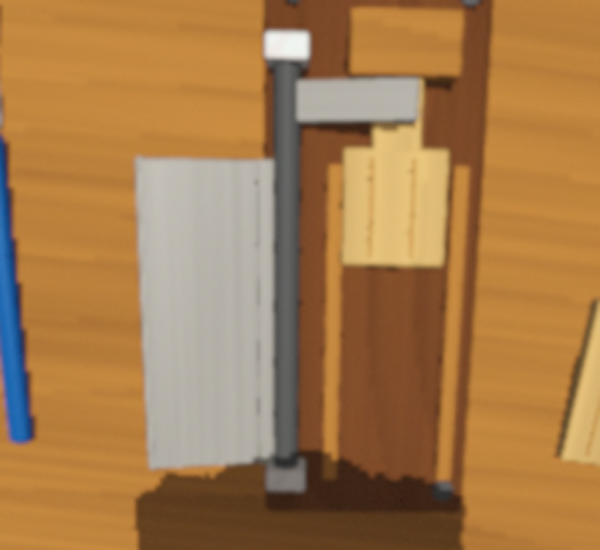

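The root is clamped under the jaw at (395,100), the blank is straight between the rails, and its rear edge is at row 267. I'll check the rear edge position before handing in.

Run:
```python
from h import *
c=get_calibration("wrist")
p=onz(c,358,106.6,.026)[:2];x=(p@u-.631)*1e3;print("rear jig x",x)
q=onz(c,200+370/2.5,511/2.5,.016)[:2];xb=(q@u-.631)*1e3;print("bed rear",xb, "rear rel", x-xb-140)
if abs(x-xb-140+46)<3: print(job_done())
```

```text
rear jig x -49.02772342310624
bed rear -141.45801254390412 rear rel -47.56971087920212
the job is handed in; nothing more can be done
None
```

The blank's root is under the jaw and clamped: I pushed it until it met the end stop, let the clip up, withdrew the arm and handed the job in at about 9 s. My last camera measurement put the rear edge 1–3 mm short of its nominal place at the stop; after the clip closed, the jaw hid any gap there.

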